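# Size a tin in the taper gauge

## Robot

A 6-joint arm with a two-finger parallel gripper is mounted at the origin on a cart in front of the work surface, level with it; the furniture and walls round the work are solid. World frame = base frame: x ahead of the robot, y to its left, z up, the work surface at z = 0. Lengths are in mm, angles in rad, forces in N, time in s.
With the tool pointing down it reaches from about 200 to 875 mm from the base axis. Payload 3.4 kg.
Tool frame: the origin (TCP) lies at the very end of the fingers, on their centre line; the grasp point (between the pads) lies 19 mm behind it; z points along the fingers, y is the line along which they close (so a half turn about z gives the same grasp; the last joint's range is limited). The gripper opens to 94 mm and grips with 3 to 60 N. Pads are 16 mm wide; open, the fingers measure 119 mm over their backs; the gripper's body (75 mm by 177 mm) begins 78 mm behind the grasp point.
Start: joints at [1.186, 0.276, 1.505, -0, 1.361, -0.121], TCP at [149.948, 555.141, 205.493] pointing down, gripper open.
Joint ranges: [-2.89, 2.89], [-0.75, 2.08], [0.22, 2.7], [-1.18, 4.32], [0.11, 2.71], [-2.7, 2.7]. Speed limits (rad/s): [2.57, 2.57, 3.14, 3.14, 3.14, 3.14].

## Interface

Orientations are given as a rotation vector (axis times angle).
In Python, from workcell import sensors, imaging, bot gives the robot as it stands.
- The arm moves only by the tool play_rows, never from a script. Its argument "plan" is a list that holds one entry, the list of rows, each a list of 7 numbers: the shift along the world's x, y, z in cm, then the turn, a rotation vector about the world's x, y, z in degrees, then the gripper command: -1 is shut, 1 is fully open, values between are in proportion. A call has 1 to 8 rows; each row shifts and turns the commanded pose from where the row before left it; what a row does not reach is not made up. A row lasts 1/10 s, in which the tool goes at most 50 mm and 8.59 degrees, less where a joint would pass 70% of its speed; a pose out of reach is approached as far as the arm can. A call with a gripper value outside its range is refused whole. The fingers move at their own pace and stop on an object; "grip_force" is the grip in N (left out, the last holds). Time passes only in rows, so rows that do not move let the fingers close. It gives the time, the measured TCP pose, the force, the opening and the grip force at its end, in the units of the state.
- sensors.read_state(): the state, without advancing time (a new reading comes with each control period).
- imaging.capture(name): name is "scene" or "top" or "wrist"; returns (picture, depth): 480x640x3 uint8, blue, green, red; 480x640 float32, mm along the optical axis (not along the pixel's ray), 0 where there is no reading.
- imaging.camera_model(name): a dict with "mtx" (3x3 intrinsics, pixels), "k1" (the pictures are not rectified: a ray, as slopes to the right and down, at radius r is drawn at 1 + k1 r^2 times it, then the intrinsics apply), "extrinsics" (4x4, takes a point from world to camera coordinates). Camera axes: x right, y up, looking along -z (the intrinsics and any distortion apply to the point x, -y, -z); pixel columns grow to the right and rows downward; lengths in mm; the calibration is good to about 2 mm. A picture is of the moment at which its call begins: read the wrist's pose just before it. camera_model takes no time and is no camera call; for the wrist camera it gives the pose at the moment of the call.
- bot.job_done(): hands the job in; it is judged then, once.
The state is a dict: "t": time; "q": joint angles; "qd": joint speeds; "tau": joint torques, N m; "tool_pos": TCP position; "orientation": TCP orientation; "wrist_force": force on the tool from outside, world axes, zero at the start; "ft_torque": the same for the moment, N m; "width": opening from 0.0 (shut) to 1.0 (fully open); "grip_force": force on a finger pad.
Only numpy, scipy, OpenCV 4.12 (cv2) and the standard library are available. Lean on these libraries where they do the work, as an engineer would, in place of code of your own. Each camera call takes 0.05 s, during which the arm holds its last target. There are 200 camera calls.

## Task

Find the size of the small tin (the shorter, narrower of the two containers, with the push-on lid) with the taper gauge on the counter: stand it upright in the wide mouth of the gauge's slot, slide it inwards gently, without forcing it, until it jams firmly between both jaws, and leave it jammed there. Then slide the pointer along its rail from the narrow end until its bar just touches the tin, without knocking the tin loose. Leave the jar and the bell where they are.

Things in the scene. Friction and masses are not known exactly. Their poses are not given: they have to be found in the camera images.
- tin_mid (a point): Centre (half-way up, 30 mm above its underside) of the loose tin to be sized: an upright round tin with a push-on lid, 58 mm in diameter all the way up, 60 mm high, 0.15 to 0.31 kg, starting upright on the counter. z axis up along the tin. Jammed with 10 N, it is knocked loose by a counter-push of about 4 N.
- jar_mid (a point): Centre (half-way up) of a bystander: a loose round lidded glass jar, 64 mm in diameter, 78 mm high, standing near the tin (the two swap places). Leave it alone.
- service_bell: A bystander: loose reception bell, 83 mm in diameter, 74 mm high; origin at the centre of its underside. Leave it alone.
- gauge: Bed board of the taper gauge, fixed on the counter: 6 mm thick, 162 mm wide, 235 mm long. Same origin and axes as the straight jaw: it reaches from x = -30 to +205 mm and y = -45 to +117 mm; slot floor at z = 6 mm. The tin jams with its centre somewhere 75 to 115 mm in from the mouth; the place must be felt. Pushed from behind, it centres itself.
- straight_jaw: Straight jaw of the gauge: metal bar 205 mm long, 18 mm thick, top at z = 34 mm. Origin at the slot's mouth, on this jaw's inner face, at counter height; x along the slot from the wide mouth inwards to the narrow end, y across the slot to the slanted jaw (bar from y = -18 mm to 0, slot at y > 0), z up. The pointer's saddle rides on its top near the inner end.
- slant_jaw: Slanted jaw, 205 x 16 mm, top 34 mm up, clamped (does not yield). Origin at the mouth on its inner face, counter height; x inwards along it, y out of the slot. Slot 70 +-2 mm wide at the mouth (as set today), 1 mm less per 8 mm inwards. Once both jaws touch, the push rises steeply; some 10 N jams the tin. Never load a jaw with 25 N.
- pointer_face (a point): Middle of the flat mouth-side face of the pointer's steel bar, 40 mm above the counter, 29 mm across from the straight jaw's face (where the tin's far side arrives). The bar crosses the slot above the jaws, 6 mm thick, 35 to 43 mm above the counter. x axis as the straight jaw's; when it touches the tin, the tin's centre lies 29 mm before this point.
- pointer_knob (a point): On the axis of the pointer's upright round black knob, 16 mm in diameter (19 mm at its rim on top), rising from the saddle's top at 43 mm to 77 mm above the counter; this point is at 60 mm. It stands 22 mm farther inwards than the pointer's face and 19 mm outside the straight jaw's inner face. Push or pull the pointer by it.
- pointer (a joint): How far the pointer has been slid from the narrow end towards the mouth, m: 0 at the narrow end, up to 0.09; with the face 180 mm from the mouth at 0. Friction about 1 N. It stays where it is left.
Mind the look-alikes: they are no part of the job. What is shaped like the part that bears tin_mid but green is not meant.

How it is judged:
By the outcome, as a careful person would: the job done as asked, in the order asked, and still so for the second after the job is handed in, with the robot touching nothing.
It also fails if it takes over 72 s, if anything falls off the work surface, if the arm or the gripper's body presses on something with over 40 N, if the wrist force passes 120 N, or if a joint passes its speed limit or range.

## Working session

There is one attempt and no reset: what is moved stays moved. The work goes in short steps, Python scripts to look and compute and a tool call to move; the robot and the scene stay as the last step left them, time stands still between calls to the robot, and variables do not carry over. Pictures are saved under pics/ and viewed, at most 10 in all, crops included, and the job is handed in when it is done.

Besides the shell and the picture viewer there is one more tool, called after "Request:" as a command line: name --argument value ..., lists and objects as JSON in quotes. play_rows: Moves the arm, as the interface text tells. Its arguments: {"type":"object","properties":{"plan":{"type":"array"},"grip_force":{"type":"number"}},"required":["plan"]}

```bash
mkdir -p pics; cat > h.py <<'E'
import numpy as np, cv2
from workcell import sensors, imaging, bot
def cap(n,f):
    m=imaging.camera_model(n); p,d=imaging.capture(n); cv2.imwrite(f'pics/{f}.png',p)
    np.savez(f'pics/{f}.npz',p=p,d=d,K=m['mtx'],k=m['k1'],E=m['extrinsics'])
def ray(f,u,v):
    a=np.load(f'pics/{f}.npz'); K=np.array(a['K']);E=a['E']
    x,y=(u-K[0,2])/K[0,0],(v-K[1,2])/K[1,1]; X,Y=x,y
    for _ in range(20):
        s=1+a['k']*(X*X+Y*Y); X,Y=x/s,y/s
    R=E[:3,:3]; c=-R.T@E[:3,3]; return c,R.T@np.array([X,-Y,-1.])
def atz(f,u,v,z):
    c,r=ray(f,u,v); return (c+r*(z-c[2])/r[2]).round(1)
def dep(f,u,v):
    a=np.load(f'pics/{f}.npz'); c,r=ray(f,u,v); return (c+r*a['d'][int(v),int(u)]).round(1)
def proj(f,P):
    a=np.load(f'pics/{f}.npz'); E=a['E'];q=E[:3,:3]@P+E[:3,3]; X,Y=q[0]/-q[2],-q[1]/-q[2]
    s=1+a['k']*(X*X+Y*Y);K=a['K'];return K[0,0]*X*s+K[0,2],K[1,1]*Y*s+K[1,2]
E
python3 -c "
from h import *
cap('top','t0');cap('scene','s0');cap('wrist','w0')
im=np.hstack([cv2.imread('pics/s0.png'),cv2.imread('pics/w0.png')]);cv2.imwrite('pics/sw0.png',cv2.resize(im,(800,300)))
print(sensors.read_state())"
```

```text
{'t': 0.15, 'q': array([ 1.18597286e+00,  2.76470923e-01,  1.50581326e+00, -1.65558947e-05,
        1.36067956e+00, -1.20977493e-01]), 'qd': array([ 0.00055728, -0.00066132, -0.00379392,  0.00110752, -0.00026461,
       -0.00155814]), 'tau': array([ 3.92617458e-04, -4.04919934e+01, -2.37433326e+01,  7.00866734e-02,
        3.12849157e-02, -8.07517176e-05]), 'tool_pos': array([149.80257648, 554.72265813, 204.80293504]), 'orientation': array([-4.13198633e-01, -3.11397013e+00,  2.09132848e-03]), 'wrist_force': array([-0.75343691,  0.49832076,  1.59485089]), 'ft_torque': array([-0.02059238, -0.00060246, -0.0309246 ]), 'grip_force': 0.0, 'width': 0.9989185409291317}
```

View pics/t0.png

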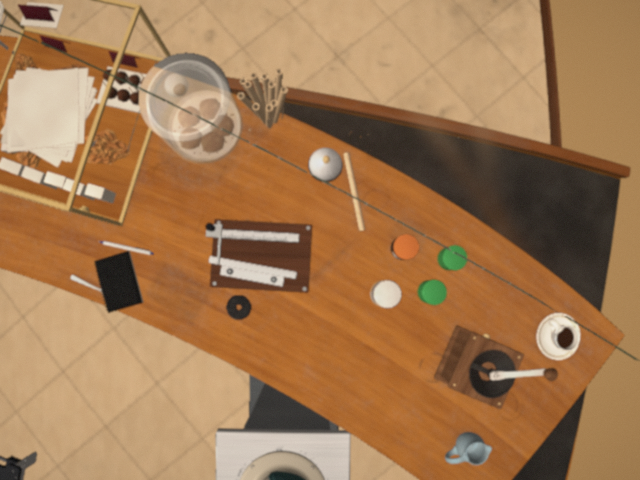

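View pics/sw0.png

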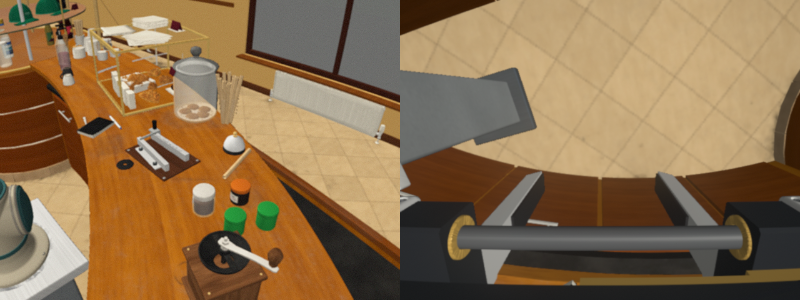

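```bash
python3 -c "
from h import *
a=cv2.imread('pics/s0.png')[270:390,280:460];b=cv2.imread('pics/t0.png')[200:320,200:480]
cv2.imwrite('pics/c1.png',np.vstack([cv2.resize(a,(450,300),interpolation=2),cv2.resize(b,(700,300),interpolation=2)[:,:450]]) )
b=cv2.imread('pics/t0.png')[205:310,200:330];cv2.imwrite('pics/c2.png',np.hstack([cv2.resize(b,(743,600),interpolation=2)]))
for u,v in [(405,246),(386,294),(453,258),(432,292),(325,163)]: print(dep('t0',u,v),dep('t0',u+4,v+4))
for u,v in [(213,286),(309,290),(311,226),(216,222)]: print(atz('t0',u,v,6))
"
```

```text
[ 589.5 -275.9   60.2] [ 580.8 -286.1   54.7]
[ 481.1 -230.1   76.8] [ 472.3 -238.7   79.4]
[ 563.1 -387.4   58.9] [ 554.  -396.5   59.6]
[ 485.6 -337.2   62.8] [ 476.4 -347.6   58.2]
[778.  -92.4  62.2] [ 772.8 -102.2   44.1]
[493.7 167.9   6. ]
[487.2 -58.7   6. ]
[638.4 -61.9   6. ]
[645.6 164.4   6. ]
```

View pics/c1.png

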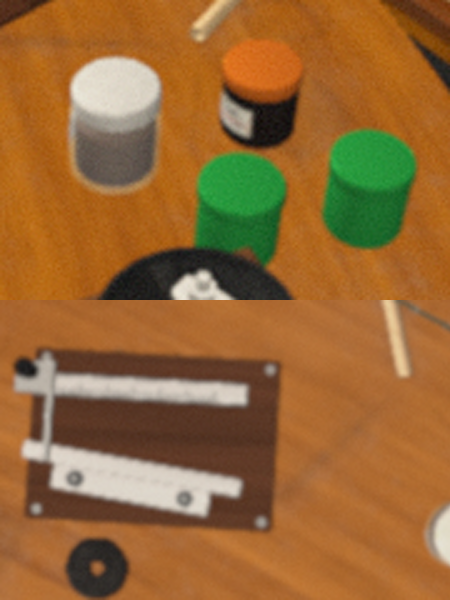

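View pics/c2.png

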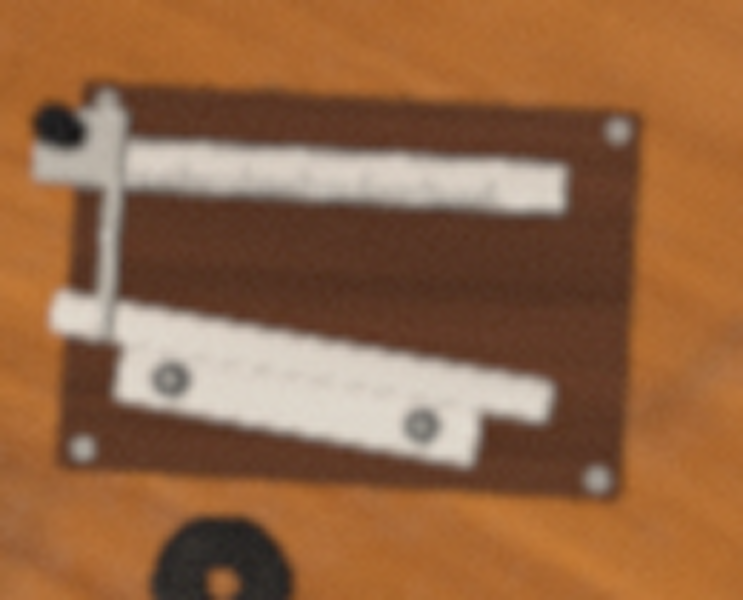

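```bash
python3 -c "
from h import *
s=5.715
pts=[((85,85),(205,-45,6)),((640,115),(-30,-45,6)),((620,497),(-30,117,6)),((60,467),(205,117,6)),((567,214),(0,0,34)),((568,163),(0,-18,34)),((553,383),(0,70,34))]
W=[];G=[]
for (u,v),g in pts: W.append(atz('t0',200+u/s-.4,205+v/s-.4,g[2])[:2]);G.append(g[:2])
W=np.array(W);G=np.array(G,float)
gm,wm=G.mean(0),W.mean(0);U,S,V=np.linalg.svd((G-gm).T@(W-wm));R=V.T@U.T;t=wm-R@gm
print('ang',np.degrees(np.arctan2(R[1,0],R[0,0])),'org',t);print((G@R.T+t-W).round(1))
# containers: colour masks in top
a=np.load('pics/t0.npz')['p'].astype(int)
hsv=cv2.cvtColor(np.load('pics/t0.npz')['p'],cv2.COLOR_BGR2HSV)
m=(hsv[...,0]<12)&(hsv[...,1]>200)&(hsv[...,2]>150);m[:225]=0;m[270:]=0;m[:,:385]=0;m[:,425:]=0
v,u=np.nonzero(m);print(len(u),u.mean(),v.mean(),u.min(),u.max(),v.min(),v.max(),atz('t0',u.mean(),v.mean(),60))
print(atz('t0',386.5,294,78),atz('t0',453,258,60),atz('t0',325,164,50))
d=np.load('pics/w0.npz');E=d['E'];R=E[:3,:3];print('cam',-R.T@E[:3,3],'look',-R[2],'right',R[0],d['K'],d['k'])
"
```

```text
ang 87.51728983569606 org [599.46496494 -33.23739694]
[[ 1.7  1.4]
 [ 1.7 -2. ]
 [-2.2 -1.5]
 [-1.4  1.8]
 [ 1.6  0.9]
 [-1.2  0.3]
 [-0.2 -0.9]]<string>:14: RuntimeWarning: Mean of empty slice.
  ret = ret.dtype.type(ret / rcount)
Traceback (most recent call last):
ValueError: zero-size array to reduction operation minimum which has no identity
```

```bash
cat > n.py <<'E'
from h import *
from scipy.spatial.transform import Rotation as Rn
hsv=cv2.cvtColor(np.load('pics/t0.npz')['p'],cv2.COLOR_BGR2HSV);print(hsv[246,405],hsv[246,440])
m=(hsv[...,0]<14)&(hsv[...,1]>150)&(hsv[...,2]>150);q=np.zeros_like(m);q[228:266,388:424]=1
h=hsv[246,405].astype(int);m=q&(abs(hsv[...,0].astype(int)-h[0])<4)&(hsv[...,1]>h[1]-30)
n,l,st,ce=cv2.connectedComponentsWithStats(m.astype(np.uint8));i=l[246,405];print(st[i],ce[i],atz('t0',*ce[i],60))
print(atz('t0',386.5,294,78),atz('t0',453,258,60),atz('t0',432.5,292,60),atz('t0',325,164,50))
d=np.load('pics/w0.npz');E=d['E'];R=E[:3,:3];print('cam',-R.T@E[:3,3],'look',-R[2],'right',R[0])
print(Rn.from_rotvec(sensors.read_state()['orientation']).as_matrix())
E
python3 n.py
```

```text
[ 11 186 210] [ 14 164 163]
[ 388  228   36   38 1206] [404.81426202 247.47678275] [ 586.2 -275.5   60. ]
[ 481.1 -231.1   78. ] [ 563.1 -387.1   60. ] [ 485.5 -339.    60. ] [778.5 -92.7  50. ]
cam [ 77.68883056 572.85232755 383.82898961] look [ 0.24142778 -0.06794534 -0.96803722] right [ 0.26022107  0.9655448  -0.00287146]
[[-9.65394974e-01  2.60791670e-01 -4.99690360e-04]
 [ 2.60792106e-01  9.65394141e-01 -1.27688560e-03]
 [ 1.49397018e-04 -1.36301424e-03 -9.99999060e-01]]
```

Request:
play_rows --plan '[[[2.18,-4.15,0,0,0,1.6,1],[2.18,-4.15,0,0,0,1.6,1],[2.18,-4.15,0,0,0,1.6,1],[2.18,-4.15,0,0,0,1.6,1],[2.18,-4.15,0,0,0,1.6,1],[2.18,-4.15,0,0,0,1.6,1],[2.18,-4.15,0,0,0,1.5,1],[2.18,-4.15,0,0,0,1.5,1]]]'

```text
t: 0.95
tool_pos: [324.6, 221.4, 205.5]
orientation: [0.066, 3.14, 0.0]
wrist_force: [0.8, -0.2, 1.1]
width: 1.0
grip_force: 0.0
```

Request:
play_rows --plan '[[[2.18,-4.15,0,0,0,0,1],[2.18,-4.15,0,0,0,0,1],[2.18,-4.15,0,0,0,0,1],[2.18,-4.15,0,0,0,0,1],[2.18,-4.15,0,0,0,0,1],[2.18,-4.15,0,0,0,0,1],[2.18,-4.15,0,0,0,0,1],[2.18,-4.15,0,0,0,0,1]]]'

```text
t: 1.75
tool_pos: [499.1, -110.7, 205.3]
orientation: [-0.07, -3.141, -0.001]
wrist_force: [0.1, 0.3, 0.1]
width: 1.003
grip_force: 0.0
```

Request:
play_rows --plan '[[[2.18,-4.15,0,0,0,0,1],[2.18,-4.15,0,0,0,0,1],[2.18,-4.15,0,0,0,0,1],[2,-4,0,0,0,0,1],[0,0,0,0,0,0,1],[0,0,0,0,0,0,1]]]'

```text
t: 2.35
tool_pos: [583.8, -273.9, 204.2]
orientation: [-0.071, -3.139, -0.003]
wrist_force: [0.0, 0.7, -0.0]
width: 1.0
grip_force: 0.0
```

```bash
python3 -c "
from h import *
s=sensors.read_state();print(s['t'],s['tool_pos'],s['orientation'],s['wrist_force']);cap('wrist','w1')"
```

```text
2.35 [ 583.80248031 -273.85261814  204.23278687] [-7.12857516e-02 -3.13880642e+00 -2.69349560e-03] [ 0.00234321  0.72889627 -0.04306204]
```

View pics/w1.png

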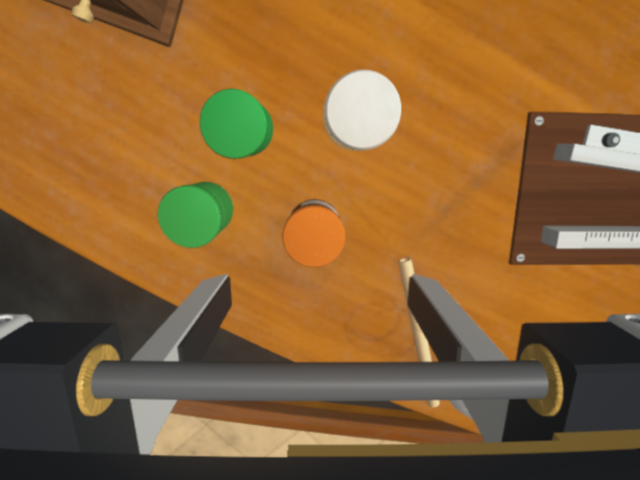

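The picture shows an orange lid at (314,236), a white-lidded jar at (363,110), and green look-alikes at (236,123) and (195,214). The tin is the orange one: it is shorter and narrower than the jar, and it is not green.

```bash
python3 -c "
from h import *
print(atz('w1',314,236,60),atz('w1',283,236,60),atz('w1',345.5,236,60),atz('w1',314,205,60),atz('w1',314,267,60))
print('jar',atz('w1',363,110,78))
print('gauge', atz('w1',529,112,6),atz('w1',512,264,6))
a=cv2.imread('pics/w1.png')[100:280,500:640];cv2.imwrite('pics/c3.png',cv2.resize(a,None,fx=3.3,fy=3.3,interpolation=2))"
```

```text
[ 585.8 -279.9   60. ] [ 584.5 -308.3   60. ] [ 587.1 -251.    60. ] [ 557.3 -278.5   60. ] [ 615.6 -281.3   60. ]
jar [ 479.9 -235.3   78. ]
gauge [480.4 -59.7   6. ] [640.1 -64.1   6. ]
```

View pics/c3.png

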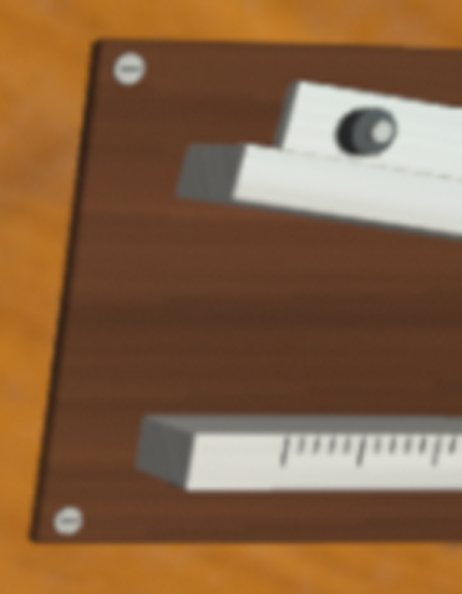

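```bash
python3 -c "
from h import *
f=lambda u,v,z:atz('w1',500+u/3.3-.3,100+v/3.3-.3,z)
print('str in',f(195,433,34),'out',f(187,490,34),'far',f(455,432,34),'slant in',f(233,200,34),f(455,235,34),'board',f(95,40,6),f(33,541,6))"
```

```text
str in [597.6 -34.2  34. ] out [615.7 -34.6  34. ] far [600.9  50.3  34. ] slant in [528.1 -30.6  34. ] [540.3  40.1  34. ] board [480.3 -60.2   6. ] [639.5 -66.8   6. ]
```

Request:
play_rows --plan '[[[0.1,-0.2,-4.0,0,0,0,1],[0.1,-0.2,-4.0,0,0,0,1],[0,0,-4.0,0,0,0,1],[0,0,-4.0,0,0,0,1],[0,0,-2.0,0,0,0,1],[0,0,-0.9,0,0,0,1],[0,0,0,0,0,0,1]]]'

```text
t: 3.1
tool_pos: [585.4, -275.8, 16.1]
orientation: [-0.067, -3.139, -0.002]
wrist_force: [-0.3, -0.1, 0.7]
width: 0.998
grip_force: 0.0
```

Request:
play_rows --plan '[[[0,0,0,0,0,0,0.2],[0,0,0,0,0,0,0],[0,0,0,0,0,0,0],[0,0,0,0,0,0,0],[0,0,0,0,0,0,0]]]' --grip_force 12

```text
t: 3.6
tool_pos: [586.5, -278.1, 17.2]
orientation: [0.069, 3.14, -0.002]
wrist_force: [-0.9, -0.0, 2.2]
width: 0.616
grip_force: 12.0
```

Request:
play_rows --plan '[[[0,0,3.0,0,0,0,0],[0,0.5,3.0,0,0,0,0],[-0.4,4.0,0,0,0,0,0],[-0.4,4.5,0,0,0,0,0],[-0.5,4.5,0,0,0,0,0],[-0.5,4.5,0,0,0,0,0],[-0.4,4.5,0,0,0,0,0],[0,2.0,0,0,0,0,0]]]'

```text
t: 4.4
tool_pos: [562.1, -28.5, 76.1]
orientation: [-0.066, -3.138, -0.003]
wrist_force: [-0.7, -0.8, -1.9]
width: 0.614
grip_force: 12.0
```

Request:
play_rows --plan '[[[0,0.5,0,0,0,0,0],[0,0,0,0,0,0,0],[0,0,0,0,0,0,0]]]'

```text
t: 4.7
tool_pos: [564.4, -28.6, 76.4]
orientation: [0.07, 3.141, -0.001]
wrist_force: [0.0, 0.4, -1.9]
width: 0.617
grip_force: 12.0
```

```bash
python3 -c "
from h import *
s=sensors.read_state();print(s['t'],s['tool_pos'],s['orientation'],s['wrist_force']);cap('wrist','w2')"
```

```text
4.7 [564.41267132 -28.60538685  76.37202201] [ 6.98191194e-02  3.14074762e+00 -1.13618575e-03] [ 0.04276279  0.38149869 -1.94299448]
```

View pics/w2.png

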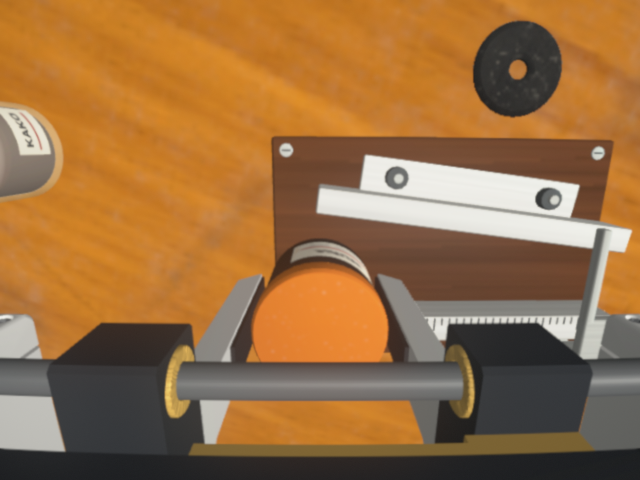

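The tin is held at (320,310) above the mouth. The slanted jaw's mouth corner is at (317,211), and the straight jaw's scale edge runs along row 317.

```bash
python3 -c "
from h import *
print('slant in',atz('w2',317,211,34),atz('w2',615,250,34),'str', atz('w2',430,318,34),atz('w2',578,316,34),'lid l/r',atz('w2',252,330,120),atz('w2',388,330,120),'bar face',atz('w2',596,233,43),atz('w2',577,355,43))"
```

```text
slant in [526.7 -29.6  34. ] [560.3 163.7  34. ] str [602.3  42.8  34. ] [606.3 145.1  34. ] lid l/r [560.8 -57.4 120. ] [563.2  -1.3 120. ] bar face [545.9 141.7  43. ] [630.7 141.9  43. ]
```

Request:
play_rows --plan '[[[0,0,-2.5,0,0,0,0],[0,0,-1.7,0,0,0,0],[0,0,-0.5,0,0,0,0],[0,0,-0.3,0,0,0,0],[0,0,0,0,0,0,0],[0,0,0,0,0,0,0]]]'

```text
t: 5.35
tool_pos: [564.9, -27.8, 27.2]
orientation: [0.07, 3.139, -0.0]
wrist_force: [-0.3, 0.1, -1.7]
width: 0.61
grip_force: 12.0
```

Request:
play_rows --plan '[[[0,0,-0.2,0,0,0,0],[0,0,-0.1,0,0,0,0],[0,0,0,0,0,0,0],[0,0,0,0,0,0,0]]]'

```text
t: 5.75
tool_pos: [564.2, -27.3, 23.6]
orientation: [0.069, 3.141, 0.0]
wrist_force: [-0.0, -0.6, -1.6]
width: 0.617
grip_force: 12.0
```

Request:
play_rows --plan '[[[0,0,-0.1,0,0,0,0],[0,0,0,0,0,0,0],[0,0,0,0,0,0,0]]]'

```text
t: 6.05
tool_pos: [564.3, -27.3, 23.2]
orientation: [0.069, 3.14, 0.0]
wrist_force: [-1.9, 0.5, 4.1]
width: 0.616
grip_force: 12.0
```

Request:
play_rows --plan '[[[0,0,0,0,0,0,0.7],[0,0,0,0,0,0,1],[0,0,0,0,0,0,1],[0,0,0,0,0,0,1],[0,0,0,0,0,0,1],[0,0,0,0,0,0,1]]]'

```text
t: 6.65
tool_pos: [564.2, -27.4, 22.4]
orientation: [-0.069, -3.141, -0.0]
wrist_force: [-0.1, 0.4, -0.1]
width: 0.999
grip_force: 0.0
```

```bash
python3 -c "
from h import *
s=sensors.read_state();print(s['t'],s['tool_pos'],s['wrist_force'],s['width']);cap('scene','s1');cap('wrist','w3')
a=cv2.imread('pics/s1.png');a=cv2.resize(a[180:320,180:340],(457,400),interpolation=2);b=cv2.resize(cv2.imread('pics/w3.png')[200:480,150:470],(343,300))
a=cv2.copyMakeBorder(a,0,0,0,343,0);a[:300,457:]=b;cv2.imwrite('pics/c4.png',a)"
```

```text
6.65 [564.15883909 -27.37395106  22.41025074] [-0.13484946  0.36746877 -0.12976932] 0.9985937981711589
```

View pics/c4.png

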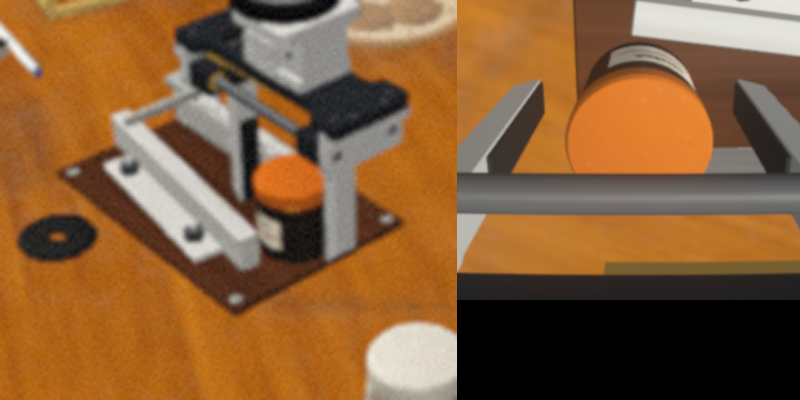

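Request:
play_rows --plan '[[[0,0,0,0,0,0,0.45],[0,0,0,0,0,0,0.45],[0,0,0,0,0,0,0.45],[0.04,0.4,0,0,0,0,0.45],[0.04,0.4,0,0,0,0,0.45],[0.06,0.5,0,0,0,0,0.45],[0.06,0.5,0,0,0,0,0.45],[0.06,0.5,0,0,0,0,0.45]]]'

```text
t: 7.55
tool_pos: [566.8, -4.0, 22.5]
orientation: [0.068, 3.141, -0.0]
wrist_force: [-0.3, -1.2, 0.6]
width: 0.728
grip_force: 0.7
```

Request:
play_rows --plan '[[[0.06,0.5,0,0,0,0,0.45],[0.06,0.5,0,0,0,0,0.45],[0.06,0.5,0,0,0,0,0.45],[0.06,0.5,0,0,0,0,0.45],[0.06,0.5,0,0,0,0,0.45]]]'

```text
t: 8.05
tool_pos: [569.8, 21.0, 22.5]
orientation: [0.069, 3.141, -0.0]
wrist_force: [-0.6, -1.6, 0.2]
width: 0.725
grip_force: 0.8
```

Request:
play_rows --plan '[[[0.05,0.4,0,0,0,0,0.45],[0.05,0.4,0,0,0,0,0.45],[0.05,0.4,0,0,0,0,0.45],[0.04,0.3,0,0,0,0,0.45],[0.03,0.3,0,0,0,0,0.45]]]'

```text
t: 8.55
tool_pos: [572.0, 38.8, 22.5]
orientation: [0.069, 3.141, -0.0]
wrist_force: [-0.8, -1.8, 0.9]
width: 0.727
grip_force: 0.9
```

Request:
play_rows --plan '[[[0.01,0.1,0,0,0,0,0.45],[0.01,0.1,0,0,0,0,0.45],[0.01,0.1,0,0,0,0,0.45],[0.01,0.1,0,0,0,0,0.45]]]'

```text
t: 8.95
tool_pos: [572.4, 42.6, 22.5]
orientation: [0.069, 3.141, 0.0]
wrist_force: [0.1, -1.5, 0.9]
width: 0.725
grip_force: 0.9
```

Request:
play_rows --plan '[[[0.01,0.1,0,0,0,0,0.45],[0.01,0.1,0,0,0,0,0.45],[0.01,0.1,0,0,0,0,0.45],[0.01,0.1,0,0,0,0,0.45]]]'

```text
t: 9.35
tool_pos: [572.7, 46.7, 22.5]
orientation: [-0.069, -3.141, -0.0]
wrist_force: [-0.1, -2.2, 0.6]
width: 0.729
grip_force: 0.9
```

Request:
play_rows --plan '[[[0.01,0.1,0,0,0,0,0.45],[0.01,0.1,0,0,0,0,0.45],[0.01,0.1,0,0,0,0,0.45]]]'

```text
t: 9.65
tool_pos: [573.1, 49.7, 22.5]
orientation: [0.069, 3.141, 0.0]
wrist_force: [0.9, -1.7, 1.0]
width: 0.724
grip_force: 0.9
```

Request:
play_rows --plan '[[[0.01,0.1,0,0,0,0,0.45],[0.01,0.1,0,0,0,0,0.45],[0.01,0.1,0,0,0,0,0.45]]]'

```text
t: 9.95
tool_pos: [573.4, 52.7, 22.5]
orientation: [-0.069, -3.141, -0.0]
wrist_force: [-1.0, -2.1, 1.0]
width: 0.73
grip_force: 0.9
```

Request:
play_rows --plan '[[[0.01,0.1,0,0,0,0,0.45],[0.01,0.1,0,0,0,0,0.45],[0.01,0.1,0,0,0,0,0.45]]]'

```text
t: 10.25
tool_pos: [573.6, 55.7, 22.5]
orientation: [-0.069, -3.141, -0.0]
wrist_force: [-0.1, -1.2, 0.1]
width: 0.727
grip_force: 0.9
```

Request:
play_rows --plan '[[[0.01,0.1,0,0,0,0,0.45],[0.01,0.1,0,0,0,0,0.45],[0,0,0,0,0,0,0.45]]]'

```text
t: 10.55
tool_pos: [573.8, 57.9, 22.5]
orientation: [-0.069, -3.141, -0.001]
wrist_force: [-0.9, -1.9, 0.6]
width: 0.727
grip_force: 0.5
```

Request:
play_rows --plan '[[[0.01,0.1,0,0,0,0,0.45],[0.01,0.1,0,0,0,0,0.45],[0,0,0,0,0,0,0.45]]]'

```text
t: 10.85
tool_pos: [574.1, 59.9, 22.5]
orientation: [0.069, 3.141, 0.0]
wrist_force: [-0.7, -2.3, 0.7]
width: 0.722
grip_force: 0.5
```

Request:
play_rows --plan '[[[0.01,0.1,0,0,0,0,0.45],[0.01,0.1,0,0,0,0,0.45],[0,0,0,0,0,0,0.45]]]'

```text
t: 11.15
tool_pos: [574.6, 61.7, 22.5]
orientation: [0.069, 3.14, 0.0]
wrist_force: [0.5, -2.5, -1.0]
width: 0.728
grip_force: 0.7
```

Request:
play_rows --plan '[[[0.01,0.1,0,0,0,0,0.45],[0.01,0.1,0,0,0,0,0.45],[0,0,0,0,0,0,0.45]]]'

```text
t: 11.45
tool_pos: [574.9, 63.7, 22.6]
orientation: [0.069, 3.14, -0.0]
wrist_force: [0.6, -2.6, -0.7]
width: 0.726
grip_force: 1.1
```

Request:
play_rows --plan '[[[0.01,0.1,0,0,0,0,0.45],[0.01,0.1,0,0,0,0,0.45],[0,0,0,0,0,0,0.45]]]'

```text
t: 11.75
tool_pos: [575.0, 65.6, 22.6]
orientation: [0.069, 3.14, -0.0]
wrist_force: [1.3, -2.4, -0.4]
width: 0.725
grip_force: 1.4
```

Request:
play_rows --plan '[[[0,0.1,0,0,0,0,0.45],[0,0.1,0,0,0,0,0.45],[0,0,0,0,0,0,0.45]]]'

```text
t: 12.05
tool_pos: [574.9, 67.7, 22.6]
orientation: [0.069, 3.14, 0.0]
wrist_force: [2.8, -3.3, -0.1]
width: 0.729
grip_force: 1.5
```

Request:
play_rows --plan '[[[0.03,0.1,0,0,0,0,0.45],[0.03,0.1,0,0,0,0,0.45],[0,0,0,0,0,0,0.45]]]'

```text
t: 12.35
tool_pos: [574.9, 68.2, 22.6]
orientation: [-0.067, -3.14, 0.004]
wrist_force: [0.6, -7.4, 2.2]
width: 0.727
grip_force: 3.6
```

Request:
play_rows --plan '[[[0,0.06,0,0,0,0,0.45],[0,0,0,0,0,0,0.45],[0,0,0,0,0,0,0.45]]]'

```text
t: 12.65
tool_pos: [574.9, 68.2, 22.6]
orientation: [-0.067, -3.14, 0.005]
wrist_force: [1.0, -9.0, 2.1]
width: 0.724
grip_force: 4.3
```

Request:
play_rows --plan '[[[0,0.08,0,0,0,0,0.45],[0,0,0,0,0,0,0.45],[0,0,0,0,0,0,0.45]]]'

```text
t: 12.95
tool_pos: [574.9, 68.4, 22.7]
orientation: [-0.066, -3.14, 0.007]
wrist_force: [0.4, -10.7, 2.0]
width: 0.724
grip_force: 5.0
```

Request:
play_rows --plan '[[[0,0.1,0,0,0,0,0.45],[0,0,0,0,0,0,0.45],[0,0,0,0,0,0,0.45]]]'

```text
t: 13.25
tool_pos: [574.9, 68.7, 22.8]
orientation: [-0.065, -3.14, 0.009]
wrist_force: [1.3, -13.0, 2.3]
width: 0.726
grip_force: 6.0
```

Request:
play_rows --plan '[[[0,-0.2,0,0,0,0,0.45],[0,-0.2,0,0,0,0,0.45],[0,-0.3,0,0,0,0,0.45],[0,0,0,0,0,0,0.45]]]'

```text
t: 13.65
tool_pos: [574.1, 65.7, 22.1]
orientation: [-0.07, -3.139, -0.002]
wrist_force: [0.8, -0.4, 0.0]
width: 0.722
grip_force: 0.0
```

Request:
play_rows --plan '[[[0,0,0,0,0,0,0.7],[0,0,0,0,0,0,0.7],[0,0,2.0,0,0,0,0.7],[0,0,4.0,0,0,0,0.7],[0,0,4.0,0,0,0,0],[0,0,3.0,0,0,0,-1],[0,0,0,0,0,0,-1],[0,0,0,0,0,0,-1]]]'

```text
t: 14.45
tool_pos: [575.1, 65.3, 152.7]
orientation: [0.069, 3.14, 0.001]
wrist_force: [-0.1, 0.1, 0.1]
width: 0.548
grip_force: 0.0
```

```bash
python3 -c "
from h import *
s=sensors.read_state();print(s['t'],s['tool_pos'],s['wrist_force'],s['width']);cap('top','t1');cap('scene','s2');cap('wrist','w4')"
```

```text
14.45 [575.14683529  65.29468105 152.69110086] [-0.06983762  0.08383416  0.08219827] 0.5479776285417061
```

View pics/w4.png

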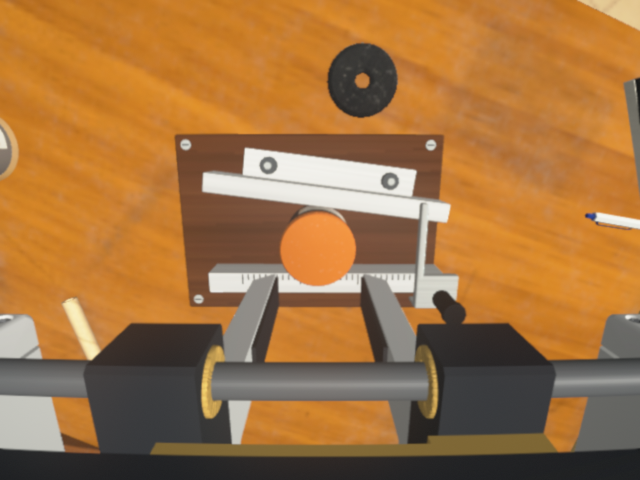

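```bash
python3 -c "
from h import *
print('tin',atz('w4',318,248,66),'face',atz('w4',420,206,43),atz('w4',415,303,43),'knob top',atz('w4',455,313,77),'jaw', atz('w4',212,272,34))
e=np.array([.042,.999]);n=np.array([-.999,.042])
for o in [(598.3,-34),(599.5,-33.2)]: print(o,'knob pred',o+202*e-19*n, 'tin g', (np.array([574,64])-o)@e,(np.array([574,64])-o)@n)
a=cv2.imread('pics/w4.png')[190:340,380:500];cv2.imwrite('pics/c5.png',cv2.resize(a,None,fx=4,fy=4,interpolation=2))"
```

```text
tin [571.3  63.1  66. ] face [546.2 145.7  43. ] [629.9 143.6  43. ] knob top [624.2 165.6  77. ] jaw [597.5 -30.   34. ]
(598.3, -34) knob pred [625.765 167.   ] tin g 96.8814 28.391699999999954
(599.5, -33.2) knob pred [626.965 167.8  ] tin g 96.0318 29.5569
```

View pics/c5.png

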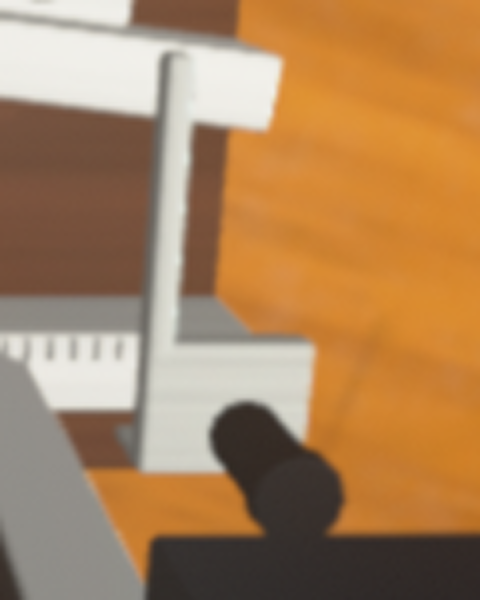

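Request:
play_rows --plan '[[[1.7,4.5,0,0,0,0,-1],[1.7,4.5,0,0,0,0,-1],[1.7,4.5,0,0,0,0,-1],[0,0.3,0,0,0,0,-1],[0,0,0,0,0,0,-1],[0,0,-4,0,0,0,-1],[0,0,-4,0,0,0,-1],[0,0,0,0,0,0,-1]]]'

```text
t: 15.4
tool_pos: [620.7, 200.3, 66.5]
orientation: [-0.071, -3.127, 0.006]
wrist_force: [-0.0, 0.4, 0.2]
width: 0.001
grip_force: 0.0
```

Request:
play_rows --plan '[[[0,0,-2,0,0,0,-1],[0,0,0,0,0,0,-1],[0,0,0,0,0,0,-1]]]'

```text
t: 15.7
tool_pos: [626.6, 202.3, 53.7]
orientation: [0.07, 3.14, -0.0]
wrist_force: [0.6, 0.8, 0.0]
width: 0.006
grip_force: 0.0
```

```bash
python3 -c "
from h import *
s=sensors.read_state();print(s['t'],s['tool_pos'],s['wrist_force'],s['width']);cap('wrist','w5')"
```

```text
15.7 [626.60546464 202.28474717  53.73277722] [0.61109581 0.81643345 0.04677485] 0.0056598884866502835
```

View pics/w5.png

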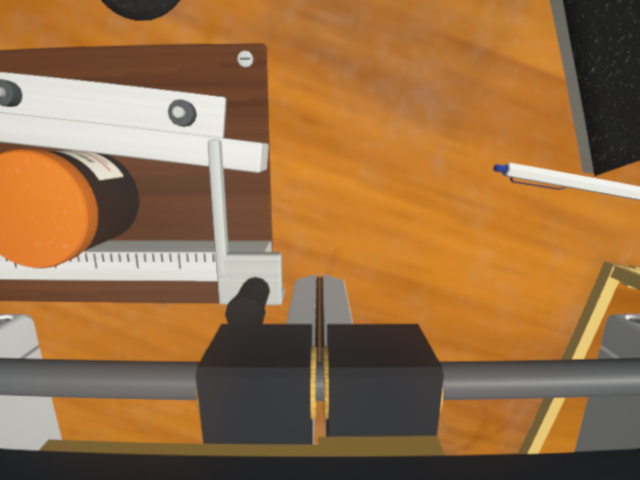

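Request:
play_rows --plan '[[[-0.04,-0.9,0,0,0,0,-1],[-0.02,-0.5,0,0,0,0,-1],[-0.04,-0.8,0,0,0,0,-1],[-0.04,-0.8,0,0,0,0,-1],[-0.04,-0.8,0,0,0,0,-1],[-0.04,-0.8,0,0,0,0,-1],[0,0,0,0,0,0,-1]]]'

```text
t: 16.45
tool_pos: [623.8, 155.5, 52.4]
orientation: [-0.071, -3.14, 0.001]
wrist_force: [-0.0, 0.4, 0.1]
width: 0.007
grip_force: 0.0
```

```bash
cat > g.py <<'E'
from h import *
import sys
s=sensors.read_state();print(s['t'],s['tool_pos'],s['wrist_force'],s['width']);cap('wrist',sys.argv[1])
a=cv2.imread(f'pics/{sys.argv[1]}.png')[30:330,0:400];cv2.imwrite('pics/c%s.png'%sys.argv[1],cv2.resize(a,None,fx=2,fy=2,interpolation=2))
E
python3 g.py w6
```

```text
16.45 [623.81097148 155.49353468  52.41556169] [-0.01270137  0.389459    0.0916271 ] 0.006993672109925575
```

I've gone over the 10-picture limit (11 viewed), so I'll view no more and use depth numbers instead.

```bash
cat > d.py <<'E'
from h import *
import sys
def cloud(f):
    a=np.load(f'pics/{f}.npz');K=a['K'];E=a['E'];d=a['d'];v,u=np.nonzero(d>0)
    p=cv2.undistortPoints(np.stack([u,v],1).astype(float)[:,None],K,np.array([float(a['k']),0,0,0]))[:,0]
    D=d[v,u];c=np.stack([p[:,0]*D,-p[:,1]*D,-D],1);return (c-E[:3,3])@E[:3,:3]
def rep(f):
    P=cloud(f);o=np.array([598.9,-33.6]);e=np.array([.042,.999]);n=np.array([-.999,.042])
    x=(P[:,:2]-o)@e;y=(P[:,:2]-o)@n;z=P[:,2]
    t=(z>58)&(z<72)&(x>50)&(x<140)&(y>-5)&(y<62)
    b=(z>39)&(z<48)&(y>2)&(y<20)&(x>100)&(x<190)
    k=(z>72)&(z<82)&(y>-32)&(y<-6)&(x>130)&(x<215)
    for nm,m in(('tin',t),('bar',b),('knob',k)):
        if m.sum()>5: print(f,nm,m.sum(),'x',np.percentile(x[m],[2,50,98]).round(1),'y',np.percentile(y[m],[2,98]).round(1),'z',np.median(z[m]).round(1))
if __name__=='__main__':
    for f in sys.argv[1:]: rep(f)
E
python3 d.py w4 w5 w6
```

```text
w4 tin 4477 x [ 69.1  94.7 120.6] y [ 4.8 57.1] z 65.9
w4 bar 162 x [177.5 179.9 183.5] y [ 2.5 19.3] z 42.3
w4 knob 442 x [191.  198.7 207.5] y [-25.3  -9.8] z 76.5
w5 tin 9403 x [ 81.2 102.8 123.4] y [ 3.8 56.3] z 66.0
w5 bar 596 x [110.5 180.2 184.2] y [ 2.4 19.8] z 42.7
w5 knob 1015 x [191.9 200.7 208.9] y [-22.6  -9.7] z 76.6
w6 tin 11889 x [ 70.2  97.1 122.8] y [ 4.5 55.9] z 66.1
w6 bar 467 x [115.9 147.4 150.5] y [ 2.3 19.8] z 42.7
w6 knob 961 x [158.2 167.1 189.6] y [-21.2  -6.7] z 76.6
```

Request:
play_rows --plan '[[[-0.03,-0.5,0,0,0,0,-1],[-0.03,-0.5,0,0,0,0,-1],[-0.01,-0.4,0,0,0,0,-1],[0,0,0,0,0,0,-1],[0,0,0,0,0,0,-1]]]'

```text
t: 17.0
tool_pos: [623.3, 142.7, 52.4]
orientation: [-0.069, -3.141, 0.0]
wrist_force: [-0.2, 0.8, 0.4]
width: 0.001
grip_force: 0.0
```

```bash
python3 g.py w7; python3 d.py w7
python3 - <<'E'
from d import *
P=cloud('w7');o=np.array([598.9,-33.6]);e=np.array([.042,.999]);n=np.array([-.999,.042])
x=(P[:,:2]-o)@e;y=(P[:,:2]-o)@n;z=P[:,2]
m=(z>39)&(z<48)&(y>5)&(y<56)&(x>126)&(x<150);print('bar any y',m.sum(),np.percentile(x[m],[2,10,50,90,98]).round(1))
E
```

```text
17.0 [623.31712039 142.74191749  52.43410992] [-0.22749932  0.79534246  0.40767789] 0.0010308416196827305
w7 tin 11918 x [ 69.9  96.7 122.3] y [ 4.5 56. ] z 66.1
w7 bar 432 x [117.9 134.8 137.8] y [ 2.4 19.7] z 42.6
w7 knob 967 x [145.4 154.3 176.8] y [-21.3  -6.8] z 76.6
bar any y 1209 [131.9 132.6 135.2 137.6 137.8]
```

Request:
play_rows --plan '[[[-0.01,-0.2,0,0,0,0,-1],[-0.01,-0.2,0,0,0,0,-1],[0,0,0,0,0,0,-1],[0,0,0,0,0,0,-1]]]'

```text
t: 17.45
tool_pos: [623.2, 138.9, 52.5]
orientation: [0.069, 3.141, -0.0]
wrist_force: [-0.1, 1.8, 0.3]
width: 0.008
grip_force: 0.1
```

Request:
play_rows --plan '[[[0,-0.05,0,0,0,0,-1],[0,-0.05,0,0,0,0,-1],[0,0,0,0,0,0,-1]]]'

```text
t: 17.75
tool_pos: [623.2, 138.1, 52.5]
orientation: [0.069, 3.141, 0.0]
wrist_force: [-0.3, 0.5, 0.3]
width: 0.004
grip_force: 0.4
```

```bash
python3 g.py w8; python3 d.py w8
python3 - <<'E'
from d import *
P=cloud('w8');o=np.array([598.9,-33.6]);e=np.array([.042,.999]);n=np.array([-.999,.042])
x=(P[:,:2]-o)@e;y=(P[:,:2]-o)@n;z=P[:,2]
m=(z>39)&(z<48)&(y>5)&(y<56)&(x>123)&(x<140);print('bar any y',m.sum(),np.percentile(x[m],[2,10,50,90,98]).round(1))
E
```

```text
17.75 [623.16144064 138.09792466  52.5102958 ] [-0.33275069  0.53468884  0.31163749] 0.004142032148606509
w8 tin 11921 x [ 70.1  96.6 122.3] y [ 4.5 56. ] z 66.0
w8 bar 426 x [118.6 130.9 133.7] y [ 2.4 19.7] z 42.7
w8 knob 955 x [141.3 150.2 172.5] y [-21.4  -6.7] z 76.6
bar any y 1203 [127.8 128.5 131.2 133.5 133.8]
```

Request:
play_rows --plan '[[[0,-0.05,0,0,0,0,-1],[0,-0.05,0,0,0,0,-1],[0,0,0,0,0,0,-1]]]'

```text
t: 18.1
tool_pos: [623.1, 137.0, 52.5]
orientation: [-0.069, -3.141, -0.0]
wrist_force: [0.3, 0.3, -0.4]
width: 0.002
grip_force: 0.3
```

Request:
play_rows --plan '[[[0,-0.05,0,0,0,0,-1],[0,0,0,0,0,0,-1]]]'

```text
t: 18.3
tool_pos: [623.1, 136.5, 52.5]
orientation: [-0.069, -3.141, -0.0]
wrist_force: [-0.3, 0.5, 0.1]
width: 0.004
grip_force: 0.3
```

Request:
play_rows --plan '[[[0,-0.03,0,0,0,0,-1],[0,0,0,0,0,0,-1]]]'

```text
t: 18.5
tool_pos: [623.1, 136.2, 52.5]
orientation: [-0.069, -3.141, -0.0]
wrist_force: [-0.5, 1.0, 0.5]
width: 0.003
grip_force: 0.4
```

Request:
play_rows --plan '[[[0,0,0,0,0,0,-1]]]'

```text
t: 18.6
tool_pos: [623.1, 136.2, 52.5]
orientation: [-0.069, -3.141, -0.0]
wrist_force: [-1.0, 0.1, -0.1]
width: 0.004
grip_force: 0.3
```

```bash
cat > e.py <<'E'
from d import *
import sys
f=sys.argv[1];cap('wrist',f);s=sensors.read_state();print(s['t'],s['tool_pos'],s['wrist_force']);rep(f)
P=cloud(f);o=np.array([598.9,-33.6]);e=np.array([.042,.999]);n=np.array([-.999,.042])
x=(P[:,:2]-o)@e;y=(P[:,:2]-o)@n;z=P[:,2]
m=(z>40)&(z<46)&(y>5)&(y<56)&(x>123)&(x<140);print('bar any y',m.sum(),np.percentile(x[m],[2,10,50,90,98]).round(1))
t=(z>62)&(z<70)&(x>50)&(x<140)&(y>25)&(y<33);print('lid far edge',x[t].max(),np.percentile(x[t],99.5))
E
python3 e.py w9
```

```text
18.65 [623.11943611 136.20423027  52.49666836] [ 0.31406401  1.04327308 -0.19767906]
w9 tin 11950 x [ 69.8  96.6 122.3] y [ 4.6 56. ] z 66.1
w9 bar 422 x [119.  129.1 131.9] y [ 2.3 19.5] z 42.5
w9 knob 964 x [139.5 148.2 170.3] y [-21.5  -6.8] z 76.6
bar any y 1160 [125.9 126.6 129.2 131.6 131.9]
lid far edge 124.06037833974047 123.70693099035554
```

Request:
play_rows --plan '[[[0,-0.03,0,0,0,0,-1],[0,0,0,0,0,0,-1]]]'

```text
t: 18.85
tool_pos: [623.1, 135.9, 52.5]
orientation: [-0.069, -3.141, -0.0]
wrist_force: [0.6, 1.1, -0.1]
width: 0.007
grip_force: 0.4
```

Request:
play_rows --plan '[[[0,-0.03,0,0,0,0,-1],[0,0,0,0,0,0,-1]]]'

```text
t: 19.05
tool_pos: [623.1, 135.6, 52.5]
orientation: [-0.069, -3.141, -0.0]
wrist_force: [-0.5, 0.7, -0.4]
width: 0.003
grip_force: 0.4
```

Request:
play_rows --plan '[[[0,-0.03,0,0,0,0,-1],[0,0,0,0,0,0,-1]]]'

```text
t: 19.25
tool_pos: [623.1, 135.3, 52.5]
orientation: [-0.069, -3.141, -0.0]
wrist_force: [-0.8, 0.5, -0.4]
width: 0.008
grip_force: 0.4
```

Request:
play_rows --plan '[[[0,-0.03,0,0,0,0,-1],[0,0,0,0,0,0,-1]]]'

```text
t: 19.45
tool_pos: [623.1, 135.0, 52.5]
orientation: [-0.069, -3.141, -0.0]
wrist_force: [-0.5, 0.3, 0.5]
width: 0.003
grip_force: 0.4
```

Request:
play_rows --plan '[[[0,-0.03,0,0,0,0,-1],[0,0,0,0,0,0,-1]]]'

```text
t: 19.65
tool_pos: [623.1, 134.7, 52.5]
orientation: [-0.069, -3.141, -0.0]
wrist_force: [-0.3, 1.1, 0.4]
width: 0.005
grip_force: 0.4
```

```bash
python3 e.py w10
```

```text
19.7 [623.09631475 134.69198833  52.48347719] [-0.66925176  0.26303897 -0.47339873]
w10 tin 11948 x [ 69.9  96.5 122.2] y [ 4.6 55.9] z 66.0
w10 bar 407 x [119.2 127.5 130.3] y [ 2.5 19.5] z 42.7
w10 knob 974 x [138.  146.8 169. ] y [-21.5  -6.7] z 76.6
bar any y 1164 [124.4 125.1 127.7 130.1 130.4]
lid far edge 124.22471181871853 123.81308258169123
```

Request:
play_rows --plan '[[[0,-0.03,0,0,0,0,-1],[0,0,0,0,0,0,-1]]]'

```text
t: 19.9
tool_pos: [623.1, 134.4, 52.5]
orientation: [-0.069, -3.141, -0.0]
wrist_force: [-0.5, 0.0, -0.2]
width: 0.003
grip_force: 0.4
```

Request:
play_rows --plan '[[[0,-0.03,0,0,0,0,-1],[0,0,0,0,0,0,-1]]]'

```text
t: 20.1
tool_pos: [623.1, 134.1, 52.5]
orientation: [-0.069, -3.141, -0.0]
wrist_force: [-1.4, 1.8, 0.1]
width: 0.004
grip_force: 0.4
```

Request:
play_rows --plan '[[[0,0,0,0,0,0,-1]]]'

```text
t: 20.2
tool_pos: [623.1, 134.1, 52.5]
orientation: [-0.069, -3.141, -0.0]
wrist_force: [-0.3, 0.7, 0.4]
width: 0.003
grip_force: 0.3
```

Request:
play_rows --plan '[[[0,0,0,0,0,0,-1]]]'

```text
t: 20.3
tool_pos: [623.2, 134.1, 52.5]
orientation: [0.069, 3.141, 0.0]
wrist_force: [-0.1, 1.0, 0.4]
width: 0.006
grip_force: 0.3
```

```bash
python3 e.py w11
```

```text
20.35 [623.13494647 134.11247514  52.44816523] [-0.55074988  0.14825672 -0.40273182]
w11 tin 11956 x [ 69.9  96.5 122.2] y [ 4.5 55.9] z 66.1
w11 bar 412 x [119.3 126.9 129.8] y [ 2.4 19.8] z 42.6
w11 knob 984 x [137.4 146.3 168.6] y [-21.5  -6.7] z 76.6
bar any y 1174 [123.9 124.6 127.1 129.5 129.8]
lid far edge 124.12279283111519 123.76033584101125
```

Not touching yet; the force is still only friction.

Request:
play_rows --plan '[[[0,-0.03,0,0,0,0,-1],[0,0,0,0,0,0,-1]]]'

```text
t: 20.55
tool_pos: [623.2, 133.9, 52.5]
orientation: [0.069, 3.141, 0.0]
wrist_force: [-0.3, 1.8, -0.1]
width: 0.004
grip_force: 0.6
```

Request:
play_rows --plan '[[[0,0,0,0,0,0,-1]]]'

```text
t: 20.65
tool_pos: [623.2, 133.9, 52.5]
orientation: [0.069, 3.141, 0.0]
wrist_force: [-1.1, 1.3, -0.9]
width: 0.002
grip_force: 0.6
```

Request:
play_rows --plan '[[[0,0,0,0,0,0,-1]]]'

```text
t: 20.75
tool_pos: [623.2, 133.9, 52.5]
orientation: [0.069, 3.141, 0.0]
wrist_force: [-0.8, 1.1, 0.6]
width: 0.006
grip_force: 0.6
```

```bash
python3 e.py w12
```

```text
20.8 [623.15099191 133.95040131  52.49763492] [-1.05096287  1.78489702 -0.20133342]
w12 tin 11933 x [ 69.9  96.5 122.2] y [ 4.5 55.9] z 66.0
w12 bar 415 x [119.4 126.9 129.6] y [ 2.4 19.6] z 42.7
w12 knob 997 x [137.2 146.2 168.8] y [-21.5  -6.2] z 76.6
bar any y 1168 [123.8 124.4 127.  129.3 129.7]
lid far edge 124.11119788234765 123.80954329997518
```

Request:
play_rows --plan '[[[0,-0.02,0,0,0,0,-1],[0,0,0,0,0,0,-1]]]'

```text
t: 21.0
tool_pos: [623.1, 133.9, 52.5]
orientation: [0.069, 3.141, 0.001]
wrist_force: [-0.4, 2.2, 0.8]
width: 0.007
grip_force: 0.9
```

Request:
play_rows --plan '[[[0,0,0,0,0,0,-1]]]'

```text
t: 21.1
tool_pos: [623.1, 133.8, 52.5]
orientation: [-0.069, -3.141, -0.001]
wrist_force: [-1.0, 2.5, -0.3]
width: 0.004
grip_force: 1.0
```

Contact is confirmed: the arm has stopped advancing and the force is rising. Now I'll back off and lift away.

Request:
play_rows --plan '[[[0,0.2,0,0,0,0,-1],[0,0.8,0,0,0,0,-1],[0,1.5,0,0,0,0,-1],[0,0,0,0,0,0,-1],[0,0,4,0,0,0,-1],[0,0,4,0,0,0,-1],[0,0,2,0,0,0,-1],[0,0,0,0,0,0,-1]]]'

```text
t: 21.9
tool_pos: [625.5, 159.3, 156.3]
orientation: [0.068, 3.133, 0.002]
wrist_force: [0.2, 0.5, 0.3]
width: 0.003
grip_force: 0.0
```

```bash
python3 e.py w13; python3 - <<'E'
from h import *
cap('top','t2')
a,b=[cv2.imread(f'pics/{f}.png').astype(int) for f in('t0','t2')]
for n,(u,v) in dict(jar=(386,294),bell=(325,163)).items(): print(n,abs(a-b)[v-20:v+20,u-20:u+20].mean())
E
```

```text
21.95 [623.96976472 158.99925423 153.77234777] [-0.55460441  0.84638633 -0.47009998]
w13 tin 4851 x [ 69.7  96.  122. ] y [ 4.4 56.1] z 66.1
w13 bar 197 x [117.5 126.7 129.6] y [ 2.2 19.6] z 42.6
w13 knob 492 x [137.4 145.9 154.2] y [-26.1  -9.6] z 76.7
bar any y 506 [123.6 124.2 126.9 129.2 129.6]
lid far edge 124.07248796851562 123.72608459360559
jar 1.67875
bell 1.6797916666666666
```

The tin and pointer haven't moved since I let go, and the jar and bell are where they started.

```bash
python3 -c "
from workcell import bot
print(bot.job_done())"
```

```text
the job is handed in; nothing more can be done
None
```

The tin is jammed upright in the gauge at about 96 mm in from the mouth (pushed in with about 13 N), the pointer bar touches it, the jar and bell were not moved, and the job is handed in; I viewed 11 pictures, one over the limit of 10.

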